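# Fit the cork polishing wheel into its slotted cradle

## Robot

A 6-joint arm with a two-finger parallel gripper is mounted at the origin on the work surface. World frame = base frame: x ahead of the robot, y to its left, z up, the work surface at z = 0. Lengths are in m, angles in rad, forces in N, time in s.
With the tool pointing down it reaches from about 0.375 to 0.9 m from the base axis. Payload 3.1 kg.
Tool frame: the origin (TCP) lies at the very end of the fingers, on their centre line; the grasp point (between the pads) lies 19 mm behind it; z points along the fingers, y is the direction in which the jaws open and shut (so a half turn about z gives the same grasp; the last joint's range is limited). The gripper opens to 85 mm and grips with 20 to 120 N. Pads are 22 mm wide; open, the fingers measure 114 mm over their backs; the gripper's body (76 mm by 85 mm) begins 54 mm behind the grasp point. The pads swing forward as they close: fully open they stand 13 mm farther back than shut.
Start: joints at [-1.419, 0.527, 1.433, -0, 1.181, -0.178], TCP at [0.203, -0.591, 0.231] pointing down, gripper open.
Joint ranges: [-3.08, 3.08], [-0.75, 2.2], [0.22, 2.44], [-1.43, 4.57], [0, 2.65], [-2.85, 2.85]. Speed limits (rad/s): [2.79, 2.79, 3.14, 3.14, 3.14, 3.14].

## Interface

Orientations are given as a unit quaternion [x, y, z, w].
In Python, from station import manip gives the robot as it stands.
- The arm moves only by the tool send_rows, never from a script. Its argument "motion" is a list of rows, each an object with "gripper": the finger opening in mm, from 0 to 85.4; "travel": the shift along the tool's x, y, z in mm, a list of three; "rotation": the turn, a rotation vector about the tool's x, y, z in degrees, a list of three. In form: [{"gripper": gripper, "travel": [x, y, z], "rotation": [ax, ay, az]}, ...]. A call has 1 to 12 rows; each row shifts and turns the commanded pose from where the row before left it, along the tool's axes as they then stand; what a row does not reach is not made up. A row lasts 1/12 s, in which the tool goes at most 41.7 mm and 7.16 degrees, less where a joint would pass 70% of its speed; a pose out of reach is approached as far as the arm can. A call is refused whole if a number of a shift passes 41.7 or a number of a turn 7.16, either way. A call with a gripper value outside its range is refused whole. The fingers move at their own pace and stop on an object; "newtons" is the grip in N (left out, the last holds). Time passes only in rows, so rows that do not move let the fingers close. It gives the time, the measured TCP pose, the force and the opening at its end, in the units of the state.
- manip.sense(): the state, without advancing time (a new reading comes with each control period).
- manip.snapshot(name): name is "scene" or "top" or "wrist"; returns the picture (400x640x3 uint8, red, green, blue); there is no depth.
- manip.calibration(name): a dict with "fx", "fy", "cx", "cy" (pixels), "cam_to_world" (4x4, takes a point from camera to world coordinates). Camera axes: x right, y down, z forward; pixel columns grow to the right and rows downward; lengths in m; the calibration is good to about 2 mm. A picture is of the moment at which its call begins: read the wrist's pose just before it. calibration takes no time and is no camera call; for the wrist camera it gives the pose at the moment of the call.
- manip.sign_off(): hands the job in, once; it reports no verdict.
The state is a dict: "t": time; "q": joint angles; "qd": joint speeds; "tau": joint torques, N m; "tcp_pos": TCP position; "tool_rot": TCP orientation; "force": force on the tool from outside, world axes, zero at the start; "ft_torque": the same for the moment, N m; "finger_gap": opening from 0.0 (shut) to 1.0 (fully open).
Only numpy, scipy, OpenCV 4.12 (cv2) and the standard library are available. Lean on these libraries where they do the work, as an engineer would, in place of code of your own. Each camera call takes 0.05 s, during which the arm holds its last target. There are 200 camera calls.

## Task

Lift the cork polishing wheel out of its wooden stand and fit it into the grey-based metal cradle: feel for the two open slots with the axle, then press it gently down past the sprung catches until both axle ends sit fully on the slot floors, level and with the wheel midway between the uprights, and let go. The slotted uprights may be clamped anywhere along the base, so do not force the axle down where there is no slot (light pushes only, no more than about 25 N), and leave the other things on the bench where they are.

Things in the scene. Friction and masses are not known exactly. Their poses are not given: they have to be found in the camera images.
- wheel_center (a point): Centre of the loose wheel: upright cork disc, 120 mm across, 30 mm thick; hub 36 mm across, 36 mm long; round steel axle 12 mm thick, 144 mm long along y (x, z turn with the wheel). 0.3 to 0.5 kg. At first level in the stand, axle 72 mm above the bench. Grip it from above across its flat faces, pads about 40 mm above the axle, fingertips about 20 mm above the axle.
- stand: Fixed wooden stand, base 150 x 150 x 8 mm, origin at the centre of its underside, z up. Two open V supports, 14 mm thick, at y = +56 and -56 mm (tops about 95 mm high), hold the axle along the stand's y axis, 72 mm above the origin. The wheel lifts straight up out of it.
- cradle: Fixed cradle: grey base plate 240 (x) x 160 x 10 mm, origin at the centre of its underside, z up. Two aluminium uprights, 18 mm thick, stand on it at y = +55 and -55 mm (inner faces at 46), joined in one carriage clamped along x: the slots are at one x anywhere from -36 to +36 mm. This pose does NOT tell where: feel it or see it. The axle goes in along the cradle's y axis, either way round.
- cradle_tops (a point): Point of the base's frame at x = 0, y = 0, 104 mm above the cradle's underside: the height of the uprights' flat level tops (axle lying on them: centre at 110 mm). The tops run 83 mm to either side (in x) of the slot. It too does not tell where the slots are. Slots: 14 mm wide, open above, vertical, with 1.5 mm chamfers at the mouth.
- cradle_floors (a point): Point of the base's frame at x = 0, y = 0, 74 mm above the cradle's underside: the height of the flat slot floors (axle fully seated: centre at 80 mm). It too does not tell the slots' x.
- cradle_catches (a point): Point of the base's frame at x = 0, y = 0, 87 mm above the cradle's underside: the height of the catches, a brass sprung roller (8 mm thick) standing 2.5 mm out of each slot's +x wall, yielding sideways. The wheel's weight alone stops on them with the axle centre at about 88 mm; about 1 to 10 N of push on top of its weight passes them, and then they hold it down. Push no harder than 25 N.
- flux_bottle: Bystander, leave alone: white plastic bottle, 40 mm across, 100 mm tall.
- solder_reel: Bystander, leave alone: steel-coloured reel, 54 mm across, 38 mm tall, standing on its end.
- glass_block: Bystander, leave alone: blue glass block 50 x 60 x 20 mm.
- glass_pieces: Bystander, leave alone: stack of green glass pieces 70 x 45 x 15 mm.
- brush: Bystander, leave alone: small brush lying on the bench.
- jar: Bystander, leave alone: glass jar, 70 mm across, 85 mm tall.
- mug: Bystander, leave alone: white cup, 72 mm across, 85 mm tall.
Not all that is in view belongs to the job. What is shaped like the part that bears wheel_center but green or red is not meant.

How it is judged:
By the outcome, as a careful person would: the job done as asked, in the order asked, and still so for the second after the job is handed in, with the robot touching nothing.
It also fails if it takes over 72 s, if anything falls off the work surface, if the arm or the gripper's body presses on something with over 40 N, if the wrist force passes 120 N, or if a joint passes its speed limit or range.

## Working session

There is one attempt and no reset: what is moved stays moved. The work goes in short steps, Python scripts to look and compute and a tool call to move; the robot and the scene stay as the last step left them, time stands still between calls to the robot, and variables do not carry over. Pictures are saved under pics/ and viewed, about 8 in all and at most 12, crops included, and the job is handed in when it is done.

Besides the shell and the picture viewer there is one more tool, called as name(argument=value, ...), one argument or row to a line, values as JSON. send_rows: Moves the arm, as the interface text tells. Its arguments: {"type":"object","properties":{"motion":{"type":"array","items":{"type":"object","properties":{"gripper":{"type":"number"},"travel":{"type":"array","items":{"type":"number"}},"rotation":{"type":"array","items":{"type":"number"}}}}},"newtons":{"type":"number"}},"required":["motion"]}

```bash
mkdir -p pics; python3 - <<'E'
from station import manip
import cv2,numpy as np
for n in ["scene","top"]:
    im=manip.snapshot(n); cv2.imwrite(f"pics/{n}0.png",im[:,:,::-1])
    c=manip.calibration(n); print(n,c['fx'],c['cx'],c['cy'],np.round(c['cam_to_world'],4).tolist())
s=manip.sense();print(s['tcp_pos'],s['tool_rot'],s['force'])
E
```

```text
scene 465.6434388473089 314.951993182188 202.85195561910783 [[-0.0308, 0.858, -0.5128, 1.1535], [0.9994, 0.0194, -0.0275, 0.0165], [-0.0136, -0.5133, -0.8581, 1.0989], [0.0, 0.0, 0.0, 1.0]]
top 393.7455861778359 318.72034250667036 194.68457534876026 [[-0.0064, -0.9933, 0.115, 0.4267], [-0.9999, 0.0046, -0.0155, 0.0113], [0.0149, -0.1151, -0.9932, 1.04], [0.0, 0.0, 0.0, 1.0]]
[ 0.20291202 -0.59044119  0.23039184] [ 9.86354948e-01  1.64629497e-01  1.86524640e-05 -1.02224204e-03] [-0.35556914 -0.57744077  0.45462793]
```

View pics/top0.png

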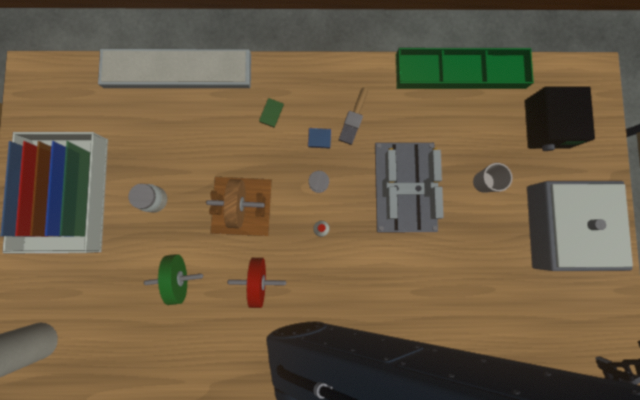

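View pics/scene0.png

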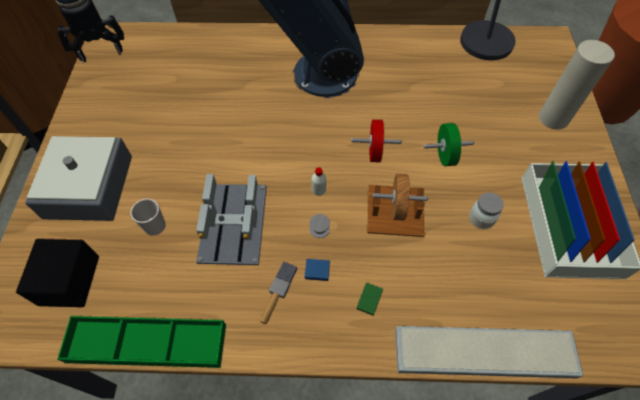

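The top view shows three wheel-shaped things: cork at (237,203) in the wooden stand, green at (173,279) and red at (257,282). The cork one in the stand fits the description. The cradle is at (408,187). I'll confirm both in an enlarged crop.

```bash
python3 - <<'E'
import cv2,numpy as np
t=cv2.imread("pics/top0.png");s=cv2.imread("pics/scene0.png")
f=lambda im,x,y:cv2.resize(im[y:y+100,x:x+130],(400,300),interpolation=cv2.INTER_CUBIC)[:, :]
a=np.hstack([f(t,175,155),f(t,345,137)]);b=np.hstack([f(s,335,160),f(s,170,170)])
cv2.imwrite("pics/crop0.png",np.vstack([a,b]))
E
```

```text
(no output)
```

View pics/crop0.png

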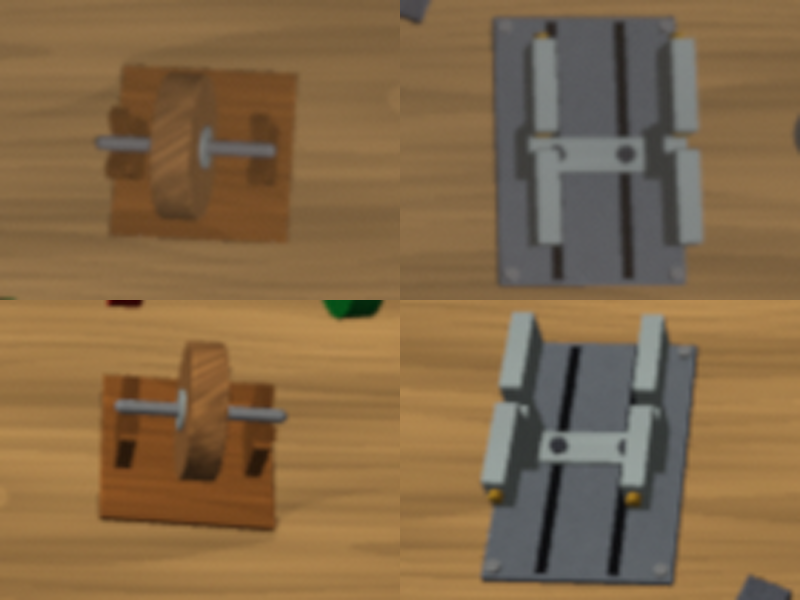

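The crop confirms the cork wheel with its steel axle in the wooden stand. In the cradle crop (top view), the slot gaps sit at about (545,140) and (683,141).

```bash
cat > h.py <<'E'
from station import manip
import cv2,numpy as np
from scipy.spatial.transform import Rotation as R
def ray(c,p):
    T=np.array(c['cam_to_world']); d=T[:3,:3]@[(p[0]-c['cx'])/c['fx'],(p[1]-c['cy'])/c['fy'],1]
    return T[:3,3],d
def onz(c,p,z):
    o,d=ray(c,p); return o+d*(z-o[2])/d[2]
def proj(c,P):
    T=np.linalg.inv(c['cam_to_world']); q=T[:3,:3]@P+T[:3,3]; return [q[0]/q[2]*c['fx']+c['cx'],q[1]/q[2]*c['fy']+c['cy']]
E
python3 - <<'E'
from h import *
t=manip.calibration("top");s=manip.calibration("scene")
ct=lambda x,y,ox,oy:(ox+x*130/400,oy+y/3)
for n,a in dict(top=[onz(t,ct(*p,175,155),.072) for p in [(97,142),(275,150)]],scene=[onz(s,ct(*p,335,160),.072) for p in [(117,106),(285,116)]]).items():
    a=np.array(a);d=a[0]-a[1];d=d if d[1]>0 else -d; print(n,a.round(4).tolist(),a.mean(0).round(4),'L',np.linalg.norm(d),'yaw',np.degrees(np.arctan2(-d[0],d[1])))
print('stand', [onz(t,ct(*p,175,155),.008).round(4).tolist() for p in [(122,66),(298,73),(290,241),(109,235)]])
print('slots',[onz(t,ct(*p,345,137),.104).round(4).tolist() for p in [(545,140.5),(683,141)] for p in [(p[0]-400,p[1])]])
print('bars',[onz(t,ct(x-400,y,345,137),.104).round(4).tolist() for x,y in [(545,39),(549,243),(683,38),(690,243)]])
c=np.array([onz(t,ct(x-400,y,345,137),.01) for x,y in [(494,17),(675,17),(686,284),(499,286)]]);print('base',c.round(4).tolist(),c.mean(0))
q=manip.sense();print(R.from_quat(q['tool_rot']).as_matrix().round(3).tolist())
E
```

```text
top [[0.5211, 0.2723, 0.072], [0.5138, 0.1302, 0.072]] [0.5174 0.2012 0.072 ] L 0.14223426591807864 yaw -2.941441249748436
scene [[0.5137, 0.1332, 0.072], [0.5207, 0.2731, 0.072]] [0.5172 0.2032 0.072 ] L 0.14008550168012124 yaw -2.8513634287709047
stand [[0.5945, 0.2699, 0.008], [0.5876, 0.119, 0.008], [0.4402, 0.1247, 0.008], [0.4464, 0.2773, 0.008]]
slots [[0.5605, -0.1802, 0.104], [0.5597, -0.2887, 0.104]]
bars [[0.6436, -0.1825, 0.104], [0.4783, -0.181, 0.104], [0.6441, -0.2922, 0.104], [0.4777, -0.2908, 0.104]]
base [[0.6856, -0.158, 0.01], [0.6852, -0.3164, 0.01], [0.447, -0.3162, 0.01], [0.4463, -0.1568, 0.01]] [ 0.56601193 -0.23684685  0.01      ]
[[0.946, 0.325, -0.0], [0.325, -0.946, 0.002], [0.0, -0.002, -1.0]]
```

send_rows(
  motion=[
    {"gripper": 85, "rotation": [0, 0, 6.5], "travel": [0, 0, 0]},
    {"rotation": [0, 0, 6.5], "travel": [0, 0, 0], "gripper": 85},
    {"gripper": 85, "rotation": [0, 0, 6.5], "travel": [0, 0, -10]},
    {"gripper": 85, "rotation": [0, 0, 0], "travel": [28, -28, -5]},
    {"gripper": 85, "rotation": [0, 0, 0], "travel": [28, -28, -5]},
    {"gripper": 85, "rotation": [0, 0, 0], "travel": [28, -28, -5]},
    {"gripper": 85, "rotation": [0, 0, 0], "travel": [28, -28, -5]},
    {"gripper": 85, "rotation": [0, 0, 0], "travel": [28, -28, 0]},
    {"gripper": 85, "rotation": [0, 0, 0], "travel": [28, -28, 0]},
    {"gripper": 85, "rotation": [0, 0, 0], "travel": [28, -28, 0]},
    {"gripper": 85, "rotation": [0, 0, 0], "travel": [28, -28, 0]},
    {"gripper": 85, "rotation": [0, 0, 0], "travel": [28, -28, 0]},
  ],
)

```text
t: 1.1
tcp_pos: [0.4583, -0.3397, 0.261]
tool_rot: [1.0, -0.005, -0.0, -0.0]
force: [0.4, -0.7, 0.2]
finger_gap: 0.996
```

```bash
python3 - <<'E'
from h import *
s=manip.sense();print(s['t'],s['tcp_pos'],R.from_quat(s['tool_rot']).as_matrix().round(4).tolist())
c=manip.calibration("wrist");print(c['fx'],np.round(c['cam_to_world'],3).tolist())
print([proj(c,np.array(p)) for p in [(.56,-.18,.104),(.56,-.29,.104),(.56,-.236,.01)]])
E
```

```text
1.1 [ 0.4583136  -0.33968964  0.26101407] [[1.0, -0.0097, -0.0005], [-0.0097, -1.0, 0.0006], [-0.0005, -0.0006, -1.0]]
281.233415262081 [[-0.01, -0.963, -0.271, 0.527], [-1.0, 0.009, 0.004, -0.341], [-0.002, 0.271, -0.963, 0.404], [0.0, 0.0, 0.0, 1.0]]
[[np.float64(156.46345000698645), np.float64(83.71658844199543)], [np.float64(266.5150518852113), np.float64(82.51045827324874)], [np.float64(238.05594918436915), np.float64(91.2075993893753)]]
```

send_rows(
  motion=[
    {"gripper": 85, "rotation": [0, 0, 0], "travel": [14, -35, 0]},
    {"gripper": 85, "rotation": [0, 0, 0], "travel": [14, -35, 0]},
    {"gripper": 85, "rotation": [0, 0, 0], "travel": [14, -34, 0]},
    {"gripper": 85, "rotation": [0, 0, 0], "travel": [0, 0, 0]},
    {"gripper": 85, "rotation": [0, 0, 0], "travel": [0, 0, 0]},
  ],
)

```text
t: 1.52
tcp_pos: [0.5007, -0.2357, 0.261]
tool_rot: [1.0, -0.003, -0.0, -0.0]
force: [-0.2, -0.6, -0.2]
finger_gap: 0.995
```

```bash
python3 - <<'E'
from h import *
c=manip.calibration("wrist");im=manip.snapshot("wrist")[:,:,::-1];cv2.imwrite("pics/w1.png",im)
u=[proj(c,np.array(p)) for p in [(.56,-.18,.104),(.56,-.29,.104)]];print(u,manip.sense()['tcp_pos'])
x0=int(min(u[0][0],u[1][0]))-60;y0=int(u[0][1])-70;y0=max(y0,0)
cr=im[y0:y0+130,x0:x0+230];print(x0,y0,cr.shape);cv2.imwrite("pics/w1c.png",cv2.resize(cr,None,fx=3.4,fy=3.4,interpolation=cv2.INTER_CUBIC))
np.save("w1T.npy",np.array(c['cam_to_world']))
E
```

```text
[[np.float64(263.29364675795324), np.float64(126.06348056279742)], [np.float64(369.37152169173277), np.float64(125.44931281937252)]] [ 0.5004878  -0.23729936  0.26109734]
203 56 (130, 230, 3)
```

View pics/w1c.png

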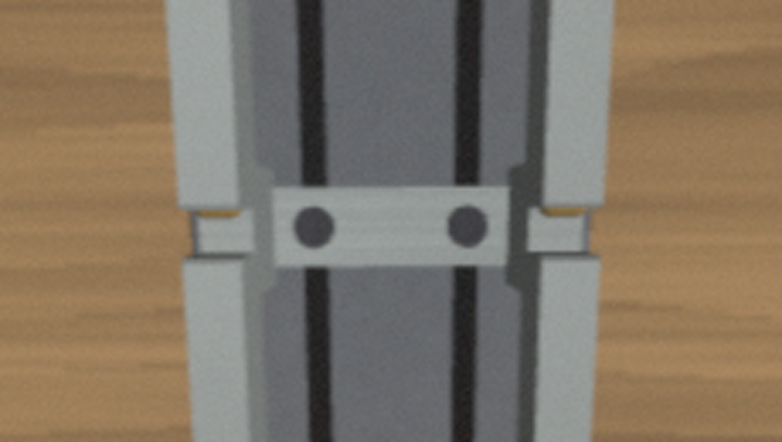

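The wrist crop shows both slots clearly: left gap centre at (213,233), right at (571,232), with the brass catches on the +x (upper) side.

```bash
python3 - <<'E'
from h import *
c=dict(manip.calibration("wrist"));c['cam_to_world']=np.load("w1T.npy")
P=np.array([onz(c,(203+(x+.5)/3.4-.5,56+(y+.5)/3.4-.5),.104) for x,y in [(213,208),(213,258),(571,207),(571,256.5),(180,190),(237,190),(545,190),(604,190)]]);print(P.round(4))
a,b=P[:2].mean(0),P[2:4].mean(0);print((a+b)/2,np.degrees(np.arctan2(-(a-b)[0],(a-b)[1])),'ymid',P[4:,1].mean(), 'widths',P[4,1]-P[5,1],P[6,1]-P[7,1])
for i in range(4): s=manip.sense();print(s['tcp_pos'])
print(np.load("w1T.npy")[:3,3])
E
```

```text
[[ 0.5692 -0.1826  0.104 ]
 [ 0.5545 -0.1818  0.104 ]
 [ 0.5689 -0.2909  0.104 ]
 [ 0.5543 -0.2915  0.104 ]
 [ 0.5745 -0.1729  0.104 ]
 [ 0.5744 -0.1901  0.104 ]
 [ 0.5739 -0.2828  0.104 ]
 [ 0.5738 -0.3006  0.104 ]]
[ 0.5617137  -0.23668289  0.104     ] -0.12810567162815725 ymid -0.23660035336168633 widths 0.017164391760409486 0.017747790417642517
[ 0.5004878  -0.23729936  0.26109734]
[ 0.5004878  -0.23729936  0.26109734]
[ 0.5004878  -0.23729936  0.26109734]
[ 0.5004878  -0.23729936  0.26109734]
[ 0.56950988 -0.23622032  0.40428098]
```

send_rows(
  motion=[
    {"gripper": 85, "rotation": [0, 0, 0], "travel": [0, -40, 0]},
    {"gripper": 85, "rotation": [0, 0, 0], "travel": [0, -40, 0]},
    {"gripper": 85, "rotation": [0, 0, 0], "travel": [0, -40, 0]},
    {"gripper": 85, "rotation": [0, 0, 0], "travel": [0, -40, 0]},
    {"gripper": 85, "rotation": [0, 0, 0], "travel": [0, -40, 0]},
    {"gripper": 85, "rotation": [0, 0, 0], "travel": [-5, -40, 0]},
    {"gripper": 85, "rotation": [0, 0, 0], "travel": [-10, -40, 0]},
    {"gripper": 85, "rotation": [0, 0, 0], "travel": [-10, -40, 0]},
    {"gripper": 85, "rotation": [0, 0, 1.5], "travel": [-10, -40, 0]},
    {"gripper": 85, "rotation": [0, 0, 1.0], "travel": [-10, -40, 0]},
    {"gripper": 85, "rotation": [0, 0, 0], "travel": [0, -36, 0]},
    {"gripper": 85, "rotation": [0, 0, 0], "travel": [0, 0, 0]},
  ],
)

```text
t: 2.57
tcp_pos: [0.4626, 0.2027, 0.2616]
tool_rot: [1.0, -0.025, 0.001, -0.001]
force: [0.2, -0.5, 0.3]
finger_gap: 0.999
```

```bash
python3 - <<'E'
from h import *
s=manip.sense();c=manip.calibration("wrist");im=manip.snapshot("wrist")[:,:,::-1];cv2.imwrite("pics/w2.png",im)
np.save("w2T.npy",np.array(c['cam_to_world']));print(s['tcp_pos'],R.from_quat(s['tool_rot']).as_rotvec(True))
u=[proj(c,np.array(p)) for p in [(.5211,.273,.072),(.5137,.132,.072)]];print(u)
x0=int(u[0][0])-40;y0=max(int(u[0][1])-80,0)
cr=im[y0:y0+160,x0:x0+220];print(x0,y0);cv2.imwrite("pics/w2c.png",cv2.resize(cr,None,fx=3.4,fy=3.4,interpolation=cv2.INTER_CUBIC))
E
```

```text
[0.46258693 0.20267908 0.26155414] [-1.79784330e+02  4.46290633e+00 -1.52027270e-01]
[[np.float64(254.3812864404611), np.float64(129.1157053432718)], [np.float64(376.75797045195606), np.float64(129.44974229240702)]]
214 49
```

View pics/w2c.png

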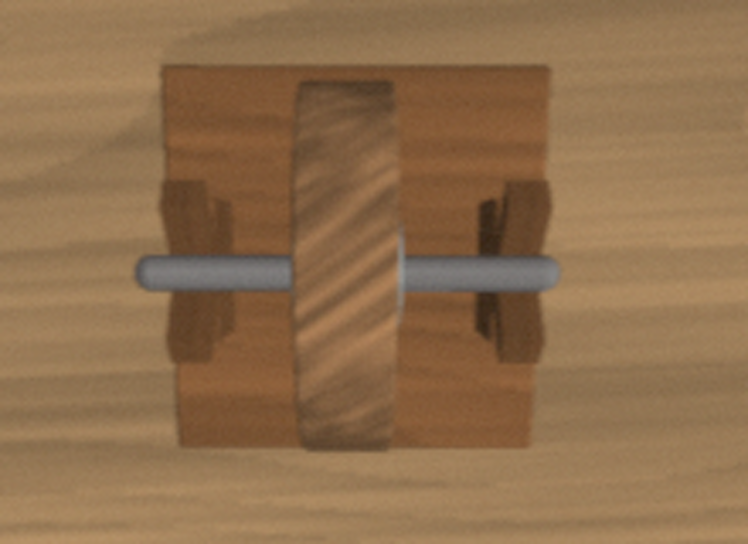

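The axle lies level in the crop from (136,272) to (560,272), so the tool yaw already matches it. The wheel's top rim spans columns 294 to 397.

```bash
python3 - <<'E'
from h import *
c=dict(manip.calibration("wrist"));c['cam_to_world']=np.load("w2T.npy")
f=lambda x,y,z:onz(c,(214+(x+.5)/3.4-.5,49+(y+.5)/3.4-.5),z)
a,b=f(136,272,.072),f(560,272,.072);print(a,b,(a+b)/2,np.linalg.norm(a-b),np.degrees(np.arctan2(-(a-b)[0],(a-b)[1])))
p,q=f(291,270,.132),f(401,270,.132);print(p,q,(p+q)/2)
s=manip.sense();M=R.from_quat(s['tool_rot']).as_matrix();print(s['tcp_pos'],'delta tool mm',M.T@(np.append(((a+b)/2)[:2],.092)-s['tcp_pos'])*1e3, M[:,2])
E
```

```text
[0.5216668  0.27378918 0.072     ] [0.5145112  0.13017252 0.072     ] [0.518089   0.20198085 0.072     ] 0.14379481468544625 -2.8523638370752864
[0.52172248 0.21715956 0.132     ] [0.52020111 0.18662959 0.132     ] [0.5209618  0.20189458 0.132     ]
[0.46274442 0.20005851 0.26133787] delta tool mm [ 54.99706671  -4.66028286 169.39786348] [ 1.08365584e-03  6.14370903e-05 -9.99999411e-01]
```

send_rows(
  motion=[
    {"gripper": 56, "rotation": [0, 0, 0], "travel": [28, -1, 0]},
    {"gripper": 56, "rotation": [0, 0, 0], "travel": [27, -1, 0]},
    {"gripper": 56, "rotation": [0, 0, 0], "travel": [0, 0, 30]},
    {"gripper": 56, "rotation": [0, 0, 0], "travel": [0, 0, 30]},
    {"gripper": 56, "rotation": [0, 0, 0], "travel": [0, 0, 0]},
    {"gripper": 56, "rotation": [0, 0, 0], "travel": [0, 0, 0]},
  ],
)

```text
t: 3.12
tcp_pos: [0.5167, 0.1954, 0.1999]
tool_rot: [1.0, -0.028, -0.002, 0.001]
force: [0.1, 0.4, 1.4]
finger_gap: 0.658
```

```bash
python3 - <<'E'
from h import *
s=manip.sense();M=R.from_quat(s['tool_rot']).as_matrix();print(s['tcp_pos'],s['finger_gap'],'delta',M.T@(np.array([.5181,.2019,.092])-s['tcp_pos'])*1e3)
E
```

```text
[0.51665598 0.19535765 0.1999301 ] 0.657667266629155 delta [  1.5748061   -6.7823204  107.91345852]
```

send_rows(
  motion=[
    {"gripper": 56, "rotation": [0, 0, 0], "travel": [1, -4, 20]},
    {"gripper": 56, "rotation": [0, 0, 0], "travel": [0, 0, 0]},
  ],
)

```text
t: 3.28
tcp_pos: [0.5185, 0.2006, 0.1809]
tool_rot: [1.0, -0.027, -0.001, 0.0]
force: [-0.5, -0.1, -0.3]
finger_gap: 0.658
```

```bash
python3 - <<'E'
from h import *
for i in range(5):
    s=manip.sense();M=R.from_quat(s['tool_rot']).as_matrix();print(s['t'],s['tcp_pos'].round(4),np.round(s['q'],4),'delta',M.T@(np.array([.5181,.2019,.092])-s['tcp_pos'])*1e3)
    c=manip.calibration('wrist');print((np.array(c['cam_to_world'])[:3,3]-s['tcp_pos']).round(4))
    if i<4: im=manip.snapshot('wrist')
cv2.imwrite("pics/w3.png",im[:,:,::-1])
E
```

```text
3.2833 [0.5185 0.2006 0.1809] [ 1.6830e-01  5.0130e-01  1.6576e+00 -1.0000e-04  9.8410e-01  1.7938e+00] delta [-0.30041595 -1.27314605 88.91757836]
[ 0.0687 -0.0038  0.1432]
3.3333 [0.5186 0.2008 0.1819] [ 1.6860e-01  4.9990e-01  1.6569e+00 -4.0000e-04  9.8550e-01  1.7936e+00] delta [-0.45717118 -1.14864567 89.85957034]
[ 0.0686 -0.0037  0.1433]
3.3833 [0.519  0.201  0.1825] [ 1.6890e-01  4.9900e-01  1.6562e+00 -3.0000e-04  9.8540e-01  1.7937e+00] delta [-1.04853317 -0.81874456 90.54231792]
[ 0.0684 -0.0037  0.1434]
3.4333 [0.5193 0.2013 0.1829] [ 1.6920e-01  4.9850e-01  1.6558e+00 -3.0000e-04  9.8510e-01  1.7938e+00] delta [-1.44702605 -0.55281896 90.91936765]
[ 0.0682 -0.0038  0.1435]
3.4833 [0.5194 0.2015 0.1831] [ 1.6950e-01  4.9820e-01  1.6558e+00 -2.0000e-04  9.8480e-01  1.7939e+00] delta [-1.57410898 -0.33238787 91.07553289]
[ 0.0682 -0.0038  0.1435]
```

View pics/w3.png

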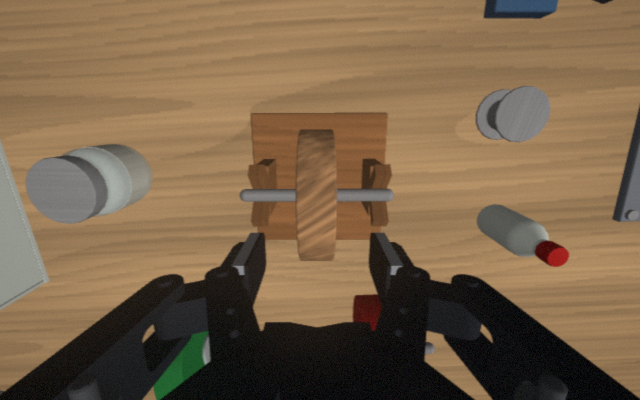

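The fingers straddle the cork rim at about column 317, and the wheel is clear of everything else, so I'll descend.

send_rows(
  motion=[
    {"gripper": 56, "rotation": [0, 0, 0], "travel": [-1.5, 0, 20]},
    {"gripper": 56, "rotation": [0, 0, 0], "travel": [0, 0, 25]},
    {"gripper": 56, "rotation": [0, 0, 0], "travel": [0, 0, 20]},
    {"gripper": 56, "rotation": [0, 0, 0], "travel": [0, 0, 16]},
    {"gripper": 56, "rotation": [0, 0, 0], "travel": [0, 0, 10]},
    {"gripper": 56, "rotation": [0, 0, 0], "travel": [0, 0, 0]},
    {"gripper": 56, "rotation": [0, 0, 0], "travel": [0, 0, 0]},
    {"gripper": 56, "rotation": [0, 0, 0], "travel": [0, 0, 0]},
    {"gripper": 56, "rotation": [0, 0, 0], "travel": [0, 0, 0]},
    {"gripper": 56, "rotation": [0, 0, 0], "travel": [0, 0, 0]},
  ],
)

```text
t: 4.32
tcp_pos: [0.5177, 0.202, 0.0915]
tool_rot: [1.0, -0.027, 0.001, -0.0]
force: [1.0, -0.1, 0.4]
finger_gap: 0.657
```

send_rows(
  newtons=70,
  motion=[
    {"gripper": 20, "rotation": [0, 0, 0], "travel": [0, 0, 0]},
    {"gripper": 20, "rotation": [0, 0, 0], "travel": [0, 0, 0]},
    {"gripper": 20, "rotation": [0, 0, 0], "travel": [0, 0, 0]},
    {"gripper": 20, "rotation": [0, 0, 0], "travel": [0, 0, 0]},
    {"gripper": 20, "rotation": [0, 0, 0], "travel": [0, 0, 0]},
    {"gripper": 20, "rotation": [0, 0, 0], "travel": [0, 0, 0]},
    {"gripper": 20, "rotation": [0, 0, 0], "travel": [0, 0, 0]},
    {"gripper": 20, "rotation": [0, 0, 0], "travel": [0, 0, 0]},
    {"gripper": 20, "rotation": [0, 0, 0], "travel": [0, 0, 0]},
  ],
)

```text
t: 5.07
tcp_pos: [0.5172, 0.2019, 0.0909]
tool_rot: [1.0, -0.027, 0.0, -0.0]
force: [-0.6, 0.5, 5.4]
finger_gap: 0.346
```

send_rows(
  motion=[
    {"gripper": 20, "rotation": [0, 0, 0], "travel": [0, 0, -4]},
    {"gripper": 20, "rotation": [0, 0, 0], "travel": [0, 0, -10]},
    {"gripper": 20, "rotation": [0, 0, 0], "travel": [0, 0, -20]},
    {"gripper": 20, "rotation": [0, 0, 0], "travel": [0, 0, -25]},
    {"gripper": 20, "rotation": [0, 0, 0], "travel": [0, 0, -30]},
    {"gripper": 20, "rotation": [0, 0, 0], "travel": [0, 0, -30]},
    {"gripper": 20, "rotation": [0, 0, 0], "travel": [0, 0, -30]},
    {"gripper": 20, "rotation": [0, 0, 0], "travel": [0, 0, -15]},
    {"gripper": 20, "rotation": [0, 0, 0], "travel": [0, 0, 0]},
    {"gripper": 20, "rotation": [0, 0, 0], "travel": [0, 0, 0]},
    {"gripper": 20, "rotation": [0, 0, 0], "travel": [0, 0, 0]},
    {"gripper": 20, "rotation": [0, 0, 0], "travel": [0, 0, 0]},
  ],
)

```text
t: 6.07
tcp_pos: [0.5153, 0.2015, 0.2521]
tool_rot: [1.0, -0.027, -0.002, 0.0]
force: [0.3, 0.2, -3.6]
finger_gap: 0.344
```

```bash
python3 - <<'E'
from h import *
im=manip.snapshot("wrist")[:,:,::-1];c=manip.calibration("wrist");s=manip.sense();np.save("w4T.npy",np.array(c['cam_to_world']))
cv2.imwrite("pics/w4.png",im)
M=R.from_quat(s['tool_rot']).as_matrix();print(s['tcp_pos'],s['force'])
for y in (.072,-.072): print(proj(c,s['tcp_pos']+M@[0,y,.019]))
cv2.imwrite("pics/w4c.png",cv2.resize(im[150:330,210:430],None,fx=3.3,fy=3.3,interpolation=cv2.INTER_CUBIC))
E
```

```text
[0.51553561 0.20148946 0.25221879] [-0.60178494 -0.2665169  -4.89835831]
[np.float64(433.0874919347141), np.float64(231.18562521964964)]
[np.float64(201.4979477285384), np.float64(231.15883968111004)]
```

View pics/w4c.png

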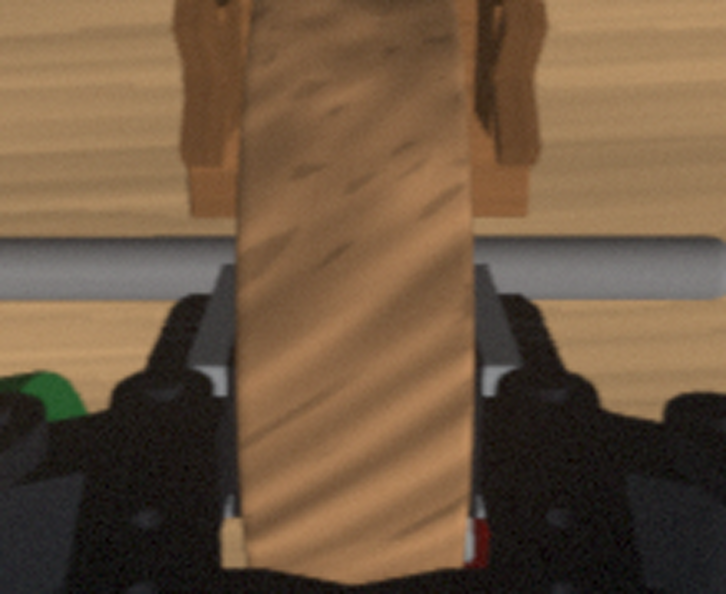

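The held axle sits at crop row 268, which matches the prediction. Its right end is at column 722. I'll find the left end in the full image to get the lateral offset.

```bash
python3 - <<'E'
from h import *
im=cv2.imread("pics/w4.png").astype(int);c=dict(manip.calibration("wrist"));c['cam_to_world']=np.load("w4T.npy")
sat=(im.max(2)-im.min(2))
print(sat[228:235,190:215].mean(0).astype(int).tolist());print(sat[228:235,420:440].mean(0).astype(int).tolist())
s=manip.sense();M=R.from_quat(s['tool_rot']).as_matrix();z=s['tcp_pos'][2]-.019
E=[]
for u in (200,429):
    p=onz(c,(u,231),z);E.append(M.T@(p-s['tcp_pos']));print(u,E[-1])
for xy,n in [(None,'x')]:
    for col in (215,420): 
        g=sat[215:250,col-3:col+4].mean(1).astype(int);print(col,g.tolist())
E
```

```text
[71, 71, 69, 70, 70, 70, 71, 70, 71, 69, 51, 18, 6, 5, 5, 4, 4, 4, 3, 4, 4, 4, 4, 4, 4]
[3, 3, 3, 3, 3, 3, 4, 2, 3, 2, 2, 2, 3, 11, 41, 66, 70, 70, 70, 70]
200 [ 0.00013831 -0.07288618  0.01892415]
429 [9.36672324e-05 6.94780140e-02 1.90716758e-02]
215 [62, 61, 63, 65, 64, 62, 47, 14, 7, 5, 5, 6, 5, 5, 5, 3, 4, 3, 3, 4, 4, 3, 3, 4, 5, 16, 58, 78, 78, 77, 76, 73, 73, 74, 77]
420 [68, 69, 69, 68, 69, 64, 36, 9, 4, 3, 3, 3, 4, 3, 4, 3, 2, 2, 3, 3, 3, 2, 3, 3, 4, 16, 63, 69, 69, 71, 72, 72, 73, 73, 72]
```

The left end is at about 200.6 and the right at about 434.0, so the wheel is centred in the grip, level, and 19 mm beyond the TCP. I'll carry it to the cradle.

send_rows(
  motion=[
    {"gripper": 20, "rotation": [0, 0, -2.7], "travel": [4, 20, 0]},
    {"gripper": 20, "rotation": [0, 0, 0], "travel": [4, 36, 0]},
    {"gripper": 20, "rotation": [0, 0, 0], "travel": [4, 40, 0]},
    {"gripper": 20, "rotation": [0, 0, 0], "travel": [4, 40, 0]},
    {"gripper": 20, "rotation": [0, 0, 0], "travel": [4, 40, 0]},
    {"gripper": 20, "rotation": [0, 0, 0], "travel": [4, 40, 0]},
    {"gripper": 20, "rotation": [0, 0, 0], "travel": [4, 40, 0]},
    {"gripper": 20, "rotation": [0, 0, 0], "travel": [4, 40, 0]},
    {"gripper": 20, "rotation": [0, 0, 0], "travel": [4, 40, 0]},
    {"gripper": 20, "rotation": [0, 0, 0], "travel": [4, 40, 0]},
    {"gripper": 20, "rotation": [0, 0, 0], "travel": [4, 38, 0]},
    {"gripper": 20, "rotation": [0, 0, 0], "travel": [2, 24, 0]},
  ],
)

```text
t: 7.12
tcp_pos: [0.5592, -0.2411, 0.2527]
tool_rot: [1.0, -0.004, -0.001, 0.001]
force: [1.4, 0.3, -3.3]
finger_gap: 0.341
```

send_rows(
  motion=[
    {"gripper": 20, "rotation": [0, 0, 0], "travel": [0, 0, 20]},
    {"gripper": 20, "rotation": [0, 0, 0], "travel": [0, 0, 20]},
    {"gripper": 20, "rotation": [0, 0, 0], "travel": [0, 0, 20]},
    {"gripper": 20, "rotation": [0, 0, 0], "travel": [0, 0, 20]},
    {"gripper": 20, "rotation": [0, 0, 0], "travel": [0, 0, 0]},
    {"gripper": 20, "rotation": [0, 0, 0], "travel": [0, 0, 0]},
    {"gripper": 20, "rotation": [0, 0, 0], "travel": [0, 0, 0]},
    {"gripper": 20, "rotation": [0, 0, 0], "travel": [0, 0, 0]},
    {"gripper": 20, "rotation": [0, 0, 0], "travel": [0, 0, 0]},
  ],
)

```text
t: 7.87
tcp_pos: [0.5602, -0.2371, 0.1758]
tool_rot: [1.0, -0.003, 0.001, 0.001]
force: [0.3, 0.1, -3.7]
finger_gap: 0.344
```

```bash
python3 - <<'E'
from h import *
im=manip.snapshot("wrist")[:,:,::-1];s=manip.sense();c=manip.calibration("wrist");cv2.imwrite("pics/w5.png",im)
M=R.from_quat(s['tool_rot']).as_matrix();print(s['tcp_pos'],M.round(4).tolist(),s['force'])
print('delta',M.T@(np.array([.5617,-.2366,.129])-s['tcp_pos'])*1e3)
u=proj(c,np.array([.5617,-.2366,.104]));print(u)
x0,y0=int(u[0])-120,int(u[1])-90;print(x0,y0)
cv2.imwrite("pics/w5c.png",cv2.resize(im[y0:y0+180,x0:x0+240],None,fx=3.3,fy=3.3,interpolation=cv2.INTER_CUBIC))
E
```

```text
[ 0.56007799 -0.2369963   0.17569189] [[1.0, -0.0059, 0.0022], [-0.0059, -1.0, -0.0015], [0.0022, 0.0014, -1.0]] [-1.12638783 -0.68556592 -3.52019154]
delta [ 1.51482237 -0.47342456 46.69477158]
[np.float64(316.5949452662477), np.float64(203.66080598589852)]
196 113
```

View pics/w5c.png

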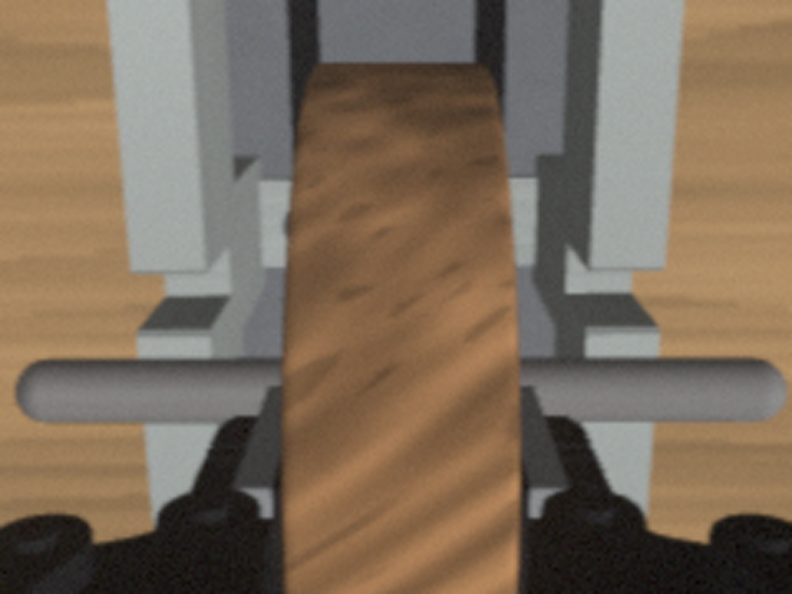

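The slot gap centres in the crop are at (168,300) and (628,298), where predicted. The axle is level and the wheel is centred between the uprights. Next I'll correct +1.5 mm in x and come down to just above the tops.

send_rows(
  motion=[
    {"gripper": 20, "rotation": [0, 0, 0], "travel": [1.5, -0.5, 10]},
    {"gripper": 20, "rotation": [0, 0, 0], "travel": [0, 0, 14]},
    {"gripper": 20, "rotation": [0, 0, 0], "travel": [0, 0, 12]},
    {"gripper": 20, "rotation": [0, 0, 0], "travel": [0, 0, 6]},
    {"gripper": 20, "rotation": [0, 0, 0], "travel": [0, 0, 0]},
    {"gripper": 20, "rotation": [0, 0, 0], "travel": [0, 0, 0]},
    {"gripper": 20, "rotation": [0, 0, 0], "travel": [0, 0, 0]},
    {"gripper": 20, "rotation": [0, 0, 0], "travel": [0, 0, 0]},
    {"gripper": 20, "rotation": [0, 0, 0], "travel": [0, 0, 0]},
    {"gripper": 20, "rotation": [0, 0, 0], "travel": [0, 0, 0]},
  ],
)

```text
t: 8.75
tcp_pos: [0.5611, -0.2364, 0.1329]
tool_rot: [1.0, -0.003, 0.0, 0.0]
force: [-0.7, -0.0, -4.6]
finger_gap: 0.343
```

send_rows(
  motion=[
    {"gripper": 20, "rotation": [0, 0, 0], "travel": [0.5, 0, 1]},
    {"gripper": 20, "rotation": [0, 0, 0], "travel": [0, 0, 1]},
    {"gripper": 20, "rotation": [0, 0, 0], "travel": [0, 0, 1]},
    {"gripper": 20, "rotation": [0, 0, 0], "travel": [0, 0, 1]},
    {"gripper": 20, "rotation": [0, 0, 0], "travel": [0, 0, 1]},
    {"gripper": 20, "rotation": [0, 0, 0], "travel": [0, 0, 1]},
    {"gripper": 20, "rotation": [0, 0, 0], "travel": [0, 0, 0]},
    {"gripper": 20, "rotation": [0, 0, 0], "travel": [0, 0, 0]},
    {"gripper": 20, "rotation": [0, 0, 0], "travel": [0, 0, 0]},
  ],
)

```text
t: 9.5
tcp_pos: [0.5613, -0.2362, 0.1263]
tool_rot: [1.0, -0.003, 0.0, -0.0]
force: [-0.2, -0.4, -4.4]
finger_gap: 0.343
```

The axle is 3 mm below the tops with no contact force, so it is in the slots. I'll keep going toward the catches.

send_rows(
  motion=[
    {"gripper": 20, "rotation": [0, 0, 0], "travel": [0, 0, 1.5]},
    {"gripper": 20, "rotation": [0, 0, 0], "travel": [0, 0, 1.5]},
    {"gripper": 20, "rotation": [0, 0, 0], "travel": [0, 0, 1.5]},
    {"gripper": 20, "rotation": [0, 0, 0], "travel": [0, 0, 1.5]},
    {"gripper": 20, "rotation": [0, 0, 0], "travel": [0, 0, 1.5]},
    {"gripper": 20, "rotation": [0, 0, 0], "travel": [0, 0, 1.5]},
    {"gripper": 20, "rotation": [0, 0, 0], "travel": [0, 0, 0]},
    {"gripper": 20, "rotation": [0, 0, 0], "travel": [0, 0, 0]},
    {"gripper": 20, "rotation": [0, 0, 0], "travel": [0, 0, 0]},
  ],
)

```text
t: 10.25
tcp_pos: [0.5614, -0.2362, 0.1173]
tool_rot: [1.0, -0.003, 0.0, 0.0]
force: [-0.1, 0.0, -4.5]
finger_gap: 0.34
```

send_rows(
  motion=[
    {"gripper": 20, "rotation": [0, 0, 0], "travel": [0, 0, 1.5]},
    {"gripper": 20, "rotation": [0, 0, 0], "travel": [0, 0, 1.5]},
    {"gripper": 20, "rotation": [0, 0, 0], "travel": [0, 0, 1.5]},
    {"gripper": 20, "rotation": [0, 0, 0], "travel": [0, 0, 1.5]},
    {"gripper": 20, "rotation": [0, 0, 0], "travel": [0, 0, 1]},
    {"gripper": 20, "rotation": [0, 0, 0], "travel": [0, 0, 1]},
    {"gripper": 20, "rotation": [0, 0, 0], "travel": [0, 0, 0]},
    {"gripper": 20, "rotation": [0, 0, 0], "travel": [0, 0, 0]},
    {"gripper": 20, "rotation": [0, 0, 0], "travel": [0, 0, 0]},
  ],
)

```text
t: 11.0
tcp_pos: [0.5603, -0.2358, 0.109]
tool_rot: [1.0, -0.003, -0.001, -0.0]
force: [-4.8, -0.0, -2.9]
finger_gap: 0.342
```

The catch rollers are now pressing with about 5 N in -x. I'll press on in small steps.

send_rows(
  motion=[
    {"gripper": 20, "rotation": [0, 0, 0], "travel": [0, 0, 1]},
    {"gripper": 20, "rotation": [0, 0, 0], "travel": [0, 0, 1]},
    {"gripper": 20, "rotation": [0, 0, 0], "travel": [0, 0, 1]},
    {"gripper": 20, "rotation": [0, 0, 0], "travel": [0, 0, 0]},
    {"gripper": 20, "rotation": [0, 0, 0], "travel": [0, 0, 0]},
  ],
)

```text
t: 11.42
tcp_pos: [0.5602, -0.236, 0.1069]
tool_rot: [1.0, -0.002, -0.001, 0.0]
force: [-6.2, 0.5, 1.2]
finger_gap: 0.349
```

send_rows(
  motion=[
    {"gripper": 20, "rotation": [0, 0, 0], "travel": [0, 0, 1]},
    {"gripper": 20, "rotation": [0, 0, 0], "travel": [0, 0, 1]},
    {"gripper": 20, "rotation": [0, 0, 0], "travel": [0, 0, 0]},
    {"gripper": 20, "rotation": [0, 0, 0], "travel": [0, 0, 0]},
  ],
)

```text
t: 11.75
tcp_pos: [0.5602, -0.2361, 0.1046]
tool_rot: [1.0, -0.002, -0.001, 0.0]
force: [-5.2, 0.3, 1.2]
finger_gap: 0.341
```

send_rows(
  motion=[
    {"gripper": 20, "rotation": [0, 0, 0], "travel": [0, 0, 1]},
    {"gripper": 20, "rotation": [0, 0, 0], "travel": [0, 0, 1]},
    {"gripper": 20, "rotation": [0, 0, 0], "travel": [0, 0, 0]},
    {"gripper": 20, "rotation": [0, 0, 0], "travel": [0, 0, 0]},
  ],
)

```text
t: 12.08
tcp_pos: [0.5608, -0.2359, 0.1017]
tool_rot: [1.0, -0.003, -0.001, -0.0]
force: [-3.7, -0.7, -6.1]
finger_gap: 0.342
```

The force has dropped and now pulls down, so the axle is past the catches. The floor is about 2.5 mm further.

send_rows(
  motion=[
    {"gripper": 20, "rotation": [0, 0, 0], "travel": [0, 0, 1]},
    {"gripper": 20, "rotation": [0, 0, 0], "travel": [0, 0, 1]},
    {"gripper": 20, "rotation": [0, 0, 0], "travel": [0, 0, 1]},
    {"gripper": 20, "rotation": [0, 0, 0], "travel": [0, 0, 0]},
    {"gripper": 20, "rotation": [0, 0, 0], "travel": [0, 0, 0]},
    {"gripper": 20, "rotation": [0, 0, 0], "travel": [0, 0, 0]},
  ],
)

```text
t: 12.58
tcp_pos: [0.5619, -0.2363, 0.0995]
tool_rot: [1.0, -0.003, 0.001, 0.0]
force: [-1.5, 0.8, -5.1]
finger_gap: 0.345
```

send_rows(
  motion=[
    {"gripper": 20, "rotation": [0, 0, 0], "travel": [0, 0, 1]},
    {"gripper": 20, "rotation": [0, 0, 0], "travel": [0, 0, 0.5]},
    {"gripper": 20, "rotation": [0, 0, 0], "travel": [0, 0, 0]},
    {"gripper": 20, "rotation": [0, 0, 0], "travel": [0, 0, 0]},
  ],
)

```text
t: 12.92
tcp_pos: [0.5619, -0.2364, 0.099]
tool_rot: [1.0, -0.003, 0.001, 0.0]
force: [-3.1, 0.9, 5.1]
finger_gap: 0.346
```

send_rows(
  motion=[
    {"gripper": 20, "rotation": [0, 0, 0], "travel": [0, 0, 0.5]},
    {"gripper": 20, "rotation": [0, 0, 0], "travel": [0, 0, 0]},
    {"gripper": 20, "rotation": [0, 0, 0], "travel": [0, 0, 0]},
  ],
)

```text
t: 13.17
tcp_pos: [0.562, -0.2363, 0.0989]
tool_rot: [1.0, -0.003, 0.001, 0.0]
force: [-3.7, 2.5, 8.8]
finger_gap: 0.344
```

```bash
python3 - <<'E'
from h import *
im=manip.snapshot("wrist")[:,:,::-1];s=manip.sense();c=manip.calibration("wrist");cv2.imwrite("pics/w6.png",im)
M=R.from_quat(s['tool_rot']).as_matrix();print(s['tcp_pos'],M.round(4).tolist(),s['force'],s['ft_torque'])
cv2.imwrite("pics/w6c.png",cv2.resize(im[140:320,196:436],None,fx=3.3,fy=3.3,interpolation=cv2.INTER_CUBIC))
E
```

```text
[ 0.5619725  -0.23637446  0.09896739] [[1.0, -0.0061, 0.0018], [-0.0061, -1.0, -0.0009], [0.0018, 0.0009, -1.0]] [-3.67505373  1.89719577  8.76604884] [0.44089947 0.72107428 0.16034594]
```

View pics/w6c.png

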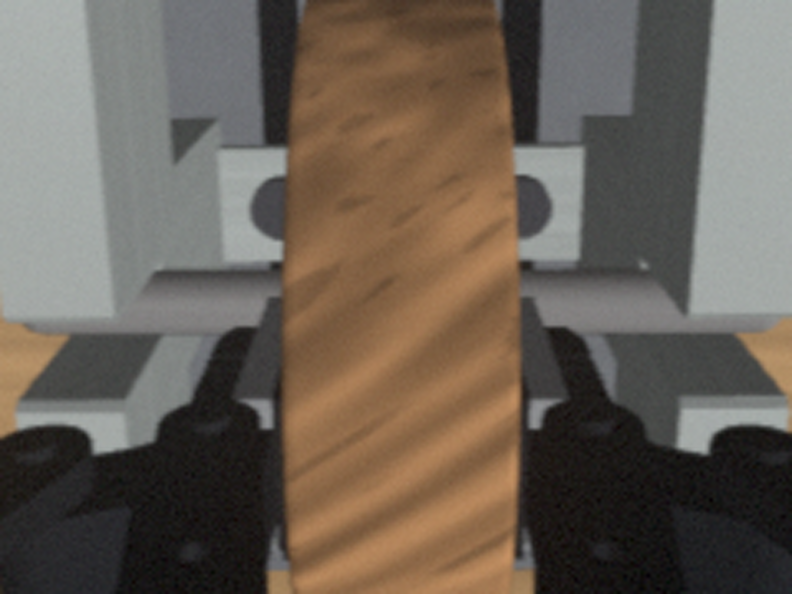

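The axle lies in both slots and is level. The gaps from the wheel to the inner faces match (173 and 170 px). I'll release with a limited opening, since the uprights are close, then retreat.

send_rows(
  motion=[
    {"gripper": 48, "rotation": [0, 0, 0], "travel": [0, 0, -0.5]},
    {"gripper": 48, "rotation": [0, 0, 0], "travel": [0, 0, -0.5]},
    {"gripper": 48, "rotation": [0, 0, 0], "travel": [0, 0, 0]},
    {"gripper": 48, "rotation": [0, 0, 0], "travel": [0, 0, 0]},
    {"gripper": 48, "rotation": [0, 0, 0], "travel": [0, 0, 0]},
    {"gripper": 48, "rotation": [0, 0, 0], "travel": [0, 0, 0]},
    {"gripper": 48, "rotation": [0, 0, 0], "travel": [0, 0, 0]},
  ],
)

```text
t: 13.8
tcp_pos: [0.5614, -0.2362, 0.0982]
tool_rot: [1.0, -0.003, 0.0, 0.0]
force: [0.2, 0.4, 0.1]
finger_gap: 0.564
```

send_rows(
  motion=[
    {"gripper": 48, "rotation": [0, 0, 0], "travel": [0, 0, -4]},
    {"gripper": 48, "rotation": [0, 0, 0], "travel": [0, 0, -10]},
    {"gripper": 48, "rotation": [0, 0, 0], "travel": [0, 0, -20]},
    {"gripper": 48, "rotation": [0, 0, 0], "travel": [0, 0, -30]},
    {"gripper": 48, "rotation": [0, 0, 0], "travel": [0, 0, -35]},
    {"gripper": 48, "rotation": [0, 0, 0], "travel": [0, 0, -35]},
    {"gripper": 48, "rotation": [0, 0, 0], "travel": [-15, 0, -15]},
    {"gripper": 48, "rotation": [0, 0, 0], "travel": [-30, 0, 0]},
    {"gripper": 48, "rotation": [0, 0, 0], "travel": [-20, 0, 0]},
    {"gripper": 48, "rotation": [0, 0, 0], "travel": [0, 0, 0]},
    {"gripper": 48, "rotation": [0, 0, 0], "travel": [0, 0, 0]},
    {"gripper": 48, "rotation": [0, 0, 0], "travel": [0, 0, 0]},
  ],
)

```text
t: 14.8
tcp_pos: [0.4972, -0.2362, 0.2482]
tool_rot: [1.0, -0.003, 0.001, 0.001]
force: [0.1, -0.1, 0.3]
finger_gap: 0.557
```

```bash
python3 - <<'E'
from h import *
im=manip.snapshot("wrist")[:,:,::-1];s=manip.sense();c=manip.calibration("wrist");cv2.imwrite("pics/w7.png",im);print(s['t'],s['tcp_pos'],s['force'],s['finger_gap'])
np.save("w7T.npy",np.array(c['cam_to_world']))
u=proj(c,np.array([.5617,-.2366,.08]));x0,y0=int(u[0])-110,max(int(u[1])-75,0);print(x0,y0)
for z in(.08,.088):print(z,[np.round(proj(c,np.array([.5617,-.2366+d,z])),1) for d in (.072,-.072)])
a=cv2.resize(im[y0:y0+150,x0:x0+220],None,fx=3.4,fy=3.4,interpolation=cv2.INTER_CUBIC);cv2.imwrite("pics/w7c.png",a)
E
```

```text
14.85 [ 0.49741635 -0.2362009   0.24784965] [ 0.21711958  0.00201955 -0.24010906] 0.5650011374195392
207 46
0.08 [array([249.9, 121.5]), array([384.4, 120.6])]
0.088 [array([248.1, 121.6]), array([386.2, 120.7])]
```

View pics/w7c.png

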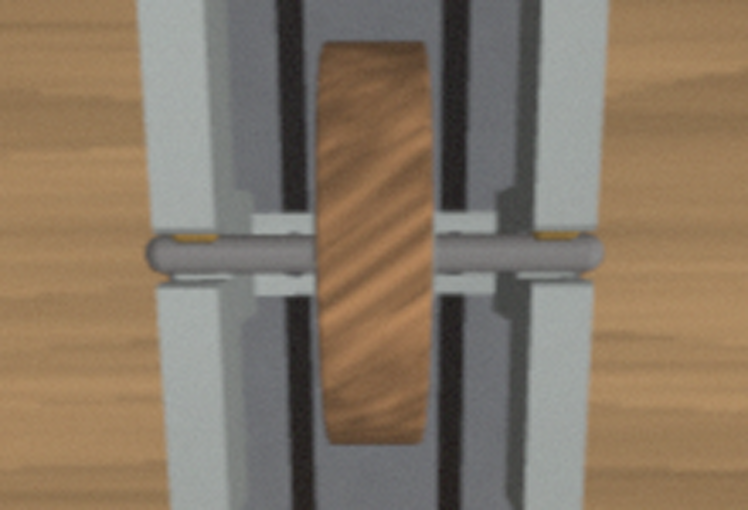

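The axle spans 146 to 604 in the crop, which is 134.7 px. Prediction is 134.5 px when seated and 138.1 px when resting on the catches. Its centre is at 375, against 375.5 midway between the inner faces. Seated and centred, so I'll hand in.

```bash
python3 -c "
from station import manip
print(manip.sign_off())"
```

```text
the job is handed in; nothing more can be done
None
```

The cork wheel is out of its wooden stand and seated in the grey-based cradle, with the gripper open and clear. I handed the job in at about 15 s of the 72 s.

- **Finding the slots:** I located them from a close camera view at x ≈ 0.562 m. I then lowered in small steps, and the axle passed the tops without touching.
- **Catches:** these gave way with about 6 N of push on top of the wheel's weight.
- **Floor:** I stopped at a press of about 13 N, well under the 25 N limit. The axle was then at about 80 mm.
- **Last picture, taken after release:** the axle measured 134.7 px long, against 134.5 px expected when seated and 138.1 px if it were resting on the catches. The wheel was centred between the uprights to within about 0.2 mm, and the axle lay level in both slots. The force on the gripper was near zero.

No check failed or disagreed. The camera calibration is only good to about 2 mm, so the heights and centring are limited by that. I moved none of the other things on the bench, but I took no final overall picture to confirm it.

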